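Turn the reamer round in its holder

ROBOT

A 6-joint arm with a two-finger parallel gripper is mounted at the origin on the work surface. World frame = base frame: x ahead of the robot, y to its left, z up, the work surface at z = 0. Lengths are in m, angles in rad, forces in N, time in s.
With the tool pointing down it reaches from about 0.225 to 0.875 m from the base axis. Payload 3.4 kg.
Tool frame: the origin (TCP) lies on the centre line of the jaws, within the pads' length; the fingertips stand 11 mm ahead of it and the grasp point (between the pads) lies 8 mm behind it; z points along the fingers, y is the line along which they close (so a half turn about z gives the same grasp; the last joint's range is limited). The gripper opens to 85 mm and grips with 20 to 120 N. Pads are 22 mm wide; open, the fingers measure 114 mm over their backs; the gripper's body (76 mm by 85 mm) begins 54 mm behind the grasp point. The pads swing forward as they close: fully open they stand 13 mm farther back than shut.
Start: joints at [-0.121, 0.276, 1.505, -0, 1.361, -0.121], TCP at [0.575, -0, 0.242] pointing down, gripper open.
Joint ranges: [-2.89, 2.89], [-0.75, 2.08], [0.22, 2.7], [-1.18, 4.32], [0.11, 2.71], [-2.7, 2.7]. Speed limits (rad/s): [2.57, 2.57, 3.14, 3.14, 3.14, 3.14].

INTERFACE

Orientations are given as a unit quaternion [w, x, y, z].
In Python, from rig import manip, eyes, job gives the robot as it stands.
- The arm moves only by the tool drive_tool, never from a script. Its argument "rows" is a list of rows, each a list of 3 entries, a list of its own where there are three numbers: the turn, a rotation vector about the world's x, y, z in rad, then the shift along the world's x, y, z in cm, then the finger opening in cm, from 0 to 8.54. A call has 1 to 8 rows; each row shifts and turns the commanded pose from where the row before left it; what a row does not reach is not made up. A row lasts 1/8 s, in which the tool goes at most 62.5 mm and 10.7 degrees, less where a joint would pass 70% of its speed; a pose out of reach is approached as far as the arm can. A call is refused whole if a number of a shift passes 6.25 or a number of a turn 0.188, either way. A call with a gripper value outside its range is refused whole. The fingers move at their own pace and stop on an object; "force" is the grip in N (left out, the last holds). Time passes only in rows, so rows that do not move let the fingers close. It gives the time, the measured TCP pose, the force, the opening and the grip force at its end, in the units of the state.
- manip.get_state(): the state, without advancing time (a new reading comes with each control period).
- eyes.get_image(name): name is "scene" or "side" or "wrist"; returns the picture (384x512x3 uint8, red, green, blue); there is no depth.
- eyes.get_calibration(name): a dict with "camera_matrix" (3x3 intrinsics, pixels), "view" (4x4, takes a point from world to camera coordinates). Camera axes: x right, y up, looking along -z (the intrinsics and any distortion apply to the point x, -y, -z); pixel columns grow to the right and rows downward; lengths in m; the calibration is good to about 2 mm. A picture is of the moment at which its call begins: read the wrist's pose just before it. get_calibration takes no time and is no camera call; for the wrist camera it gives the pose at the moment of the call.
- job.sign_off(): hands the job in; it is judged then, once.
The state is a dict: "clock": time; "qpos": joint angles; "qd": joint speeds; "effort": joint torques, N m; "position": TCP position; "ee_rot": TCP orientation; "contact_force": force on the tool from outside, world axes, zero at the start; "moment": the same for the moment, N m; "width": finger opening in m; "gripper_force": force on a finger pad.
Only numpy, scipy, OpenCV 4.12 (cv2) and the standard library are available. Lean on these libraries where they do the work, as an engineer would, in place of code of your own. Each camera call takes 0.05 s, during which the arm holds its last target. There are 200 camera calls.

TASK

The stainless citrus reamer was pushed into its clear-topped holder the wrong way round, handle first. Pull it out, lay it flat on the cork trivet and let go of it so that you can change your grip, then slide it back into the holder head first, lying flat on the counter, until the head and its square collar are fully under the clear roof and the handle sticks out of the mouth. Do not drop the reamer, and do not shift or tip the other things standing about.

Things in the scene. Friction and masses are not known exactly. Their poses are not given: they have to be found in the camera images.
- reamer: Loose citrus reamer, 173 mm long, 0.11 to 0.21 kg; x runs from handle to head. Origin on its underside, centre line 18 mm above. Along x (mm): black end block 36 x 36 from -63 to -53; black handle bar 22 x 22 to +47; steel collar 36 x 36 to +55; round steel head 28 across (30 over its ribs) to +93; rounded nose to +110. It rests on end block and collar. Starts in the holder, handle inwards.
- reamer_tip (a point): Tip of the reamer's steel head, on its centre line (18 mm above what it lies on), 110 mm from the origin. At the start 60 to 82 mm outside the holder's mouth, the whole head and collar sticking out.
- reamer_butt (a point): End of the reamer's handle, on its centre line, 63 mm behind the origin.
- holder: Fixed holder: white side and back walls 5 mm thick, clear flat roof, no floor (the reamer lies on the counter inside). Outside 120 deep (x) x 74 wide (y) x 57 mm high; inside 115 deep, 64 wide, 52 high. Open only at its mouth, the -x face, towards the robot (turned up to 0.3 rad). Origin: centre of its underside; +x points from the mouth inwards.
- holder_mouth (a point): Middle of the holder's mouth, at counter height, 60 mm in front of the holder's origin; axes as the holder's. (Nothing to do with the job: a fixed citrus press 260 mm high stands far to the right and a fixed dish rack 190 mm high far to the left, both more than 0.4 m from the robot's middle line.)
- trivet: Fixed round cork trivet, 190 mm across, 10 mm thick, to the left or the right of the robot's middle. Origin: centre of its underside.
- jug: Loose clear acrylic jug, 110 mm across, 150 mm high; its handle reaches 94 mm from the axis on its +x side. Stands on the side away from the trivet. Origin: centre of its underside. Leave alone.
- mug: Loose blue ceramic mug, 80 mm across, 90 mm high, its handle on its +y side (reaching about 75 mm from the axis). Stands about 155 to 170 mm beyond the trivet's centre. Origin: centre of its underside. Leave alone.
- bowl: Loose small white pinch bowl, 68 mm across, 36 mm high, beside the holder. Origin: centre of its underside. Leave alone.
- saltjar: Loose terracotta salt jar, 54 mm across, 60 mm high, on the other side of the holder. Origin: centre of its underside. Leave alone.
- lemon: Loose lemon standing on end, 56 mm across, 54 mm high, beyond the jug. Origin: centre of its underside. Leave alone.
- oilbottle: Loose green oil bottle, 60 mm across, 190 mm high, beyond the holder's neighbours, to one side. Origin: centre of its underside. Leave alone.
- sugarjar: Loose glass sugar jar, 84 mm across, 120 mm high, beyond the holder's neighbours, to one side. Origin: centre of its underside. Leave alone.

How it is judged:
By the outcome, as a careful person would: the job done as asked, in the order asked, and still so for the second after the job is handed in, with the robot touching nothing.
It also fails if it takes over 59 s, if anything falls off the work surface, if the arm or the gripper's body presses on something with over 40 N, if the wrist force passes 120 N, or if a joint passes its speed limit or range.

## Working session

There is one attempt and no reset: what is moved stays moved. The work goes in short steps, Python scripts to look and compute and a tool call to move; the robot and the scene stay as the last step left them, time stands still between calls to the robot, and variables do not carry over. Pictures are saved under pics/ and viewed, at most 14 in all, crops included, and the job is handed in when it is done.

Besides the shell and the picture viewer there is one more tool, called after "Request:" as name(argument=value, ...) on one line, values as JSON. drive_tool: Moves the arm, as the interface text tells. Its arguments: {"type":"object","properties":{"rows":{"type":"array"},"force":{"type":"number"}},"required":["rows"]}

```bash
mkdir -p pics; ls
cat > h.py <<'E'
import numpy as np, cv2
from rig import manip, eyes, job
def snap(n,f=None):
    c=eyes.get_calibration(n); im=eyes.get_image(n)
    if f: cv2.imwrite('pics/'+f,cv2.cvtColor(im,cv2.COLOR_RGB2BGR))
    return im,c
def ray(c,uv,z):
    K=np.array(c['camera_matrix']);V=np.array(c['view'])
    p=np.linalg.solve(K,np.array([uv[0],uv[1],1.]));d=V[:3,:3].T@(p*[1,-1,-1]);o=-V[:3,:3].T@V[:3,3]
    return o+d*(z-o[2])/d[2]
def proj(c,P):
    K=np.array(c['camera_matrix']);V=np.array(c['view'])
    q=V[:3,:3]@np.array(P)+V[:3,3];q=K@(q*[1,-1,-1]);return q[:2]/q[2]
E
python3 - <<'E'
from h import *
ims=[]
for n in ['scene','side','wrist']:
    im,c=snap(n,n+'0.png'); print(n,{k:(np.round(v,3).tolist() if not isinstance(v,str) else v) for k,v in c.items()})
print(manip.get_state())
a=cv2.imread('pics/scene0.png');b=cv2.imread('pics/side0.png')
E
```

```text
pics
scene {'camera_matrix': [[442.9, 0.0, 258.775], [0.0, 442.9, 187.653], [0.0, 0.0, 1.0]], 'view': [[0.679, 0.734, 0.009, -0.438], [-0.544, 0.495, 0.678, 0.298], [0.493, -0.465, 0.735, -1.328], [0.0, 0.0, 0.0, 1.0]]}
side {'camera_matrix': [[396.727, 0.0, 254.332], [0.0, 396.727, 186.2], [0.0, 0.0, 1.0]], 'view': [[-0.995, -0.104, 0.007, 0.616], [0.066, -0.571, 0.818, -0.092], [-0.081, 0.814, 0.575, -1.075], [0.0, 0.0, 0.0, 1.0]]}
wrist {'camera_matrix': [[330.163, 0.0, 257.791], [0.0, 330.163, 196.127], [0.0, 0.0, 1.0]], 'view': [[1.0, 0.0, -0.002, -0.573], [-0.001, 0.955, -0.297, 0.038], [0.002, 0.297, 0.955, -0.38], [0.0, 0.0, 0.0, 1.0]]}
{'clock': 0.15, 'qpos': array([-1.20978097e-01,  2.76456029e-01,  1.50583062e+00, -3.40476393e-06,
        1.36071314e+00, -1.20993016e-01]), 'qd': array([ 0.00125083, -0.00290382, -0.00291435,  0.00024509, -0.00161964,
        0.00274119]), 'effort': array([ 9.65923646e-04, -4.17143512e+01, -2.46032345e+01, -1.26433165e-04,
        7.58384820e-03, -3.43765259e-05]), 'position': array([5.74622588e-01, 5.19021137e-05, 2.41639493e-01]), 'ee_rot': array([-5.52877479e-04,  7.07101080e-01,  7.07112133e-01, -4.35128003e-04]), 'contact_force': array([ 0.15832661,  0.68134327, -0.08501361]), 'moment': array([ 0.00435406,  0.05564343, -0.00390442]), 'gripper_force': 0.0, 'width': 0.08546041168867158}
```

View pics/scene0.png

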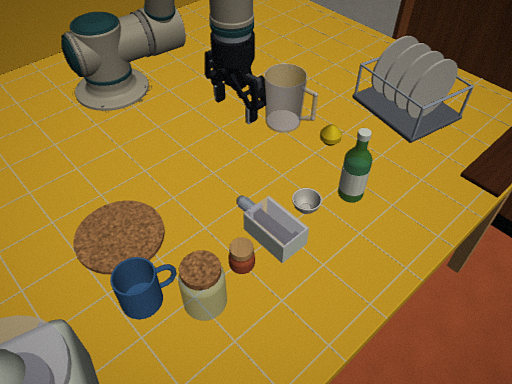

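View pics/wrist0.png

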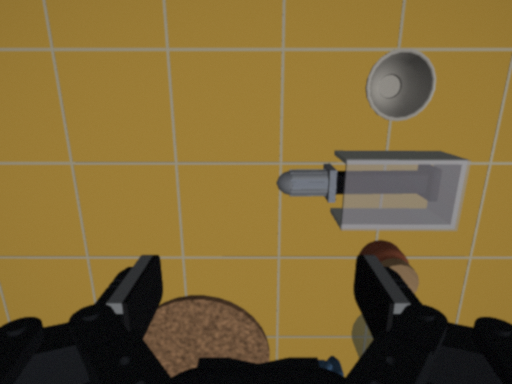

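The scene view shows the holder at (275,228) with the reamer head sticking out at (243,203). The trivet is at (120,235), on the right of the robot, with the mug beyond it at (140,287). The wrist view shows the reamer tip at (278,182), the collar at (330,182), the holder spanning (335–468, 152–229), the bowl at (400,85) and the salt jar at (385,260).

Run:
```python
from h import *
a=cv2.imread('pics/wrist0.png')[130:280,265:485]
cv2.imwrite('pics/crop0.png',cv2.resize(a,None,fx=3.6,fy=3.6,interpolation=cv2.INTER_CUBIC))
```

```text
(no output)
```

View pics/crop0.png

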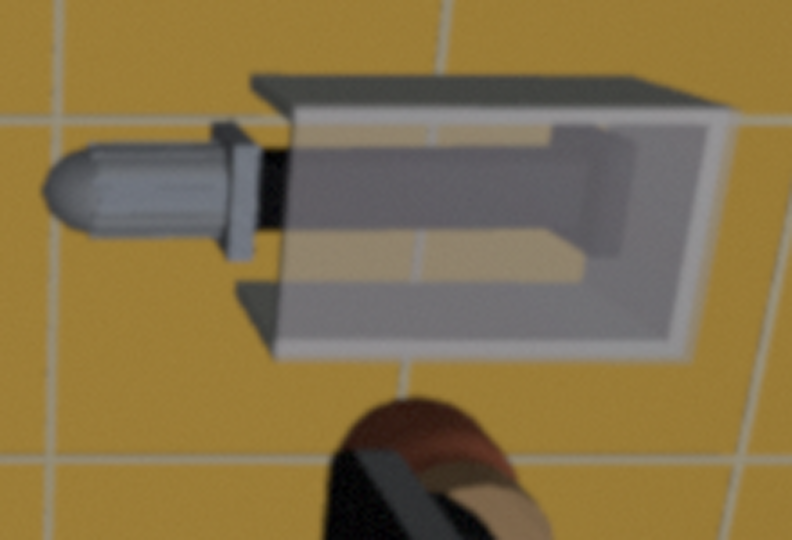

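The crop shows the roof corners at (293,107), (273,358), (740,108) and (692,360), the tip at (43,193), and the collar's top face at (232..258, 143..258).

```bash
cat >> h.py <<'E'
def trivet():
    im,c=snap('scene');hsv=cv2.cvtColor(im,cv2.COLOR_RGB2HSV)
    m=cv2.inRange(hsv,(5,60,50),(18,190,230));m[:,200:]=0;m[:190]=0;m[280:]=0
    m=cv2.morphologyEx(m,cv2.MORPH_CLOSE,np.ones((7,7)))
    k=max(cv2.findContours(m,0,2)[0],key=cv2.contourArea)
    P=np.array([ray(c,p,.01)[:2] for p in k[:,0].astype(float)])
    (x,y),r=cv2.minEnclosingCircle(P.astype(np.float32)); return x,y,r
E
python3 - <<'E'
from h import *
c=eyes.get_calibration('wrist')
f=lambda u,v,z: ray(c,(u/3.6+265,v/3.6+130),z)
FL,FR,BL,BR=[f(*p,.057) for p in [(293,107),(273,358),(740,108),(692,360)]]
print('roof',FL,FR,BL,BR,'ctr',(FL+FR+BL+BR)/4)
print('mouth',(FL+FR)/2,np.linalg.norm(FL-FR),np.linalg.norm(BL-FL),np.linalg.norm(BR-FR))
for a,b in[(FL,BL),(FR,BR)]: print('yaw',np.arctan2(*(b-a)[[1,0]]))
d=FL-FR;print('yawmouth',np.arctan2(-d[0],d[1]))
print('tip',f(43,193,.018),'collar top front',f(232,143,.036),f(230,258,.036),'back',f(258,150,.036),f(252,258,.036))
print('head axis near collar',f(220,(147+236)/2,.02), 'bar in',f(290,189,.029))
print('trivet',trivet())
s=eyes.get_calibration('scene')
for n,P,r in[('FL',FL,0),('tip',f(43,193,.018),0)]:print(n,proj(s,P))
w=c
print('bowl',ray(w,(400,85),.03),'salt',ray(s,(241,243),.06),'jug',ray(s,(283,122),0),'mug base',ray(s,(142,308),0),'sugar',ray(s,(202,262),.12))
E
```

```text
roof [0.65887578 0.01520175 0.057     ] [ 0.65897067 -0.05780715  0.057     ] [0.77900585 0.0150081  0.057     ] [ 0.77927676 -0.05829     0.057     ] ctr [ 0.71903227 -0.02147182  0.057     ]
mouth [ 0.65892323 -0.0213027   0.057     ] 0.07300896379883479 0.12013022709505576 0.12030706094205414
yaw -0.0016120259463955151
yaw -0.004013492983560282
yawmouth 0.0012997168240297579
tip [ 0.59431222 -0.01933451  0.018     ] collar top front [6.47725857e-01 5.58327701e-04 3.60000000e-02] [ 0.64939803 -0.03449788  0.036     ] back [ 0.65539811 -0.001511    0.036     ] [ 0.65595758 -0.03449169  0.036     ]
head axis near collar [ 0.64854051 -0.01827304  0.02      ] bar in [ 0.66750941 -0.01506462  0.029     ]
trivet (0.49863719940185547, -0.27122411131858826, 0.09787251800298691)
FL [268.20730034 193.90636818]
tip [237.37691535 197.31103549]
bowl [0.71291554 0.08443043 0.03      ] salt [ 0.71893807 -0.11626496  0.06      ] jug [0.45670112 0.26606901 0.        ] mug base [ 0.67236802 -0.3276668   0.        ] sugar [ 0.73659732 -0.22055198  0.12      ]
```

Request:
drive_tool(rows=[[[0,0,0.17],[0.7,-0.23,-0.8],8.5],[[0,0,0.17],[0.7,-0.23,-0.8],8.5],[[0,0,0.17],[0.7,-0.23,-0.8],8.5],[[0,0,0.17],[0.7,-0.23,-0.8],8.5],[[0,0,0.17],[0.7,-0.23,-0.8],8.5],[[0,0,0.17],[0.7,-0.23,-0.8],8.5],[[0,0,0.17],[0.7,-0.23,-0.8],8.5],[[0,0,0.17],[0.7,-0.23,-0.8],8.5]])

```text
clock: 1.2
position: [0.6311, -0.0185, 0.1778]
ee_rot: [-0.0, 0.102, 0.995, 0.0]
contact_force: [-0.3, -0.6, 1.3]
width: 0.0848
gripper_force: 0.0
```

Request:
drive_tool(rows=[[[0,0,0.17],[0,0,-1.0],8.5],[[0,0,0.042],[0,0,0],8.5],[[0,0,0],[0,0,0],8.5]])

```text
clock: 1.58
position: [0.6309, -0.0184, 0.1679]
ee_rot: [-0.0, -0.0, 1.0, 0.0]
contact_force: [0.2, 0.6, 0.4]
width: 0.0853
gripper_force: 0.0
```

Run:
```python
from h import *
s=manip.get_state();print(s['clock'],s['position'],s['ee_rot'],s['qpos'])
im,c=snap('wrist','w1.png')
```

```text
1.575 [ 0.63089156 -0.01840515  0.16792514] [-3.60616276e-04 -3.41854825e-04  9.99999873e-01  8.26808877e-05] [-1.39379695e-01  4.06341190e-01  1.49499631e+00  6.69123005e-05
  1.24099239e+00 -1.71088142e+00]
```

View pics/w1.png

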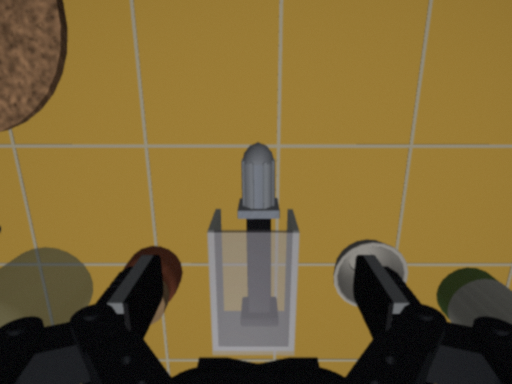

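The reamer lies symmetrically between the jaws. The tip is at (258,143), the collar at (258,208) and the holder front edge runs from (208,231) to (298,231).

Run:
```python
from h import *
c=eyes.get_calibration('wrist')
print('tip',ray(c,(258,143),.018),'collar head side',ray(c,(258.5,203),.036),'block ctr',ray(c,(259.5,300),.036),'mouth roof',ray(c,(208,231),.057),ray(c,(298,231),.057))
print(proj(c,[.631,-.0184,.018]),proj(c,[.631,-.0184,.160]))
```

```text
tip [ 0.59403924 -0.01765354  0.018     ] collar head side [ 0.64179313 -0.01719831  0.036     ] block ctr [ 0.73639932 -0.01615002  0.036     ] mouth roof [ 0.65828607 -0.05735458  0.057     ] [0.65822992 0.01418045 0.057     ]
[257.11935072 184.96497047] [256.44851006 264.21805609]
```

Request:
drive_tool(rows=[[[0,0,0],[0,0,-2.5],8.5],[[0,0,0],[0,0,-2.5],8.5],[[0,0,0],[0,0,-2.5],8.5],[[0,0,0],[0,0,-2.5],7],[[0,0,0],[0,0,-2.5],6.0],[[0,0,0],[0,0,-2.0],6.0],[[0,0,0],[0,0,-0.8],6.0],[[0,0,0],[0,0,0],6.0]], force=80)

```text
clock: 2.62
position: [0.631, -0.0184, 0.0152]
ee_rot: [-0.0, -0.0, 1.0, 0.0]
contact_force: [1.1, 0.1, -0.5]
width: 0.0599
gripper_force: 0.0
```

Request:
drive_tool(rows=[[[0,0,0],[-0.2,0.1,-0.1],6.0],[[0,0,0],[0,0,0],4.0],[[0,0,0],[0,0,0],2.0],[[0,0,0],[0,0,0],2.0],[[0,0,0],[0,0,0],2.0],[[0,0,0],[0,0,0],2.0]], force=90)

```text
clock: 3.38
position: [0.6293, -0.0174, 0.0153]
ee_rot: [0.001, -0.001, 1.0, -0.0]
contact_force: [-1.9, -0.3, 5.6]
width: 0.0255
gripper_force: 88.1
```

Request:
drive_tool(rows=[[[0,0,0],[-0.3,0,0],1.5],[[0,0,0],[-0.7,0,0],1.5],[[0,0,0],[-1,0,0],1.5],[[0,0,0],[-1,0,0],1.5],[[0,0,0],[-1,0,0],1.5],[[0,0,0],[0,0,0],1.5]])

```text
clock: 4.12
position: [0.5881, -0.0175, 0.0152]
ee_rot: [0.0, -0.001, 1.0, -0.0]
contact_force: [1.0, 0.3, 9.1]
width: 0.0254
gripper_force: 88.4
```

Run:
```python
from h import *
s=manip.get_state();print(s['position'],s['width'],s['gripper_force'],s['contact_force'],s['moment'])
im,c=snap('wrist');sd,_=snap('side')
a=cv2.cvtColor(np.hstack([im[100:384,140:380],sd[100:384,120:400]]),cv2.COLOR_RGB2BGR)
cv2.imwrite('pics/p2.png',cv2.resize(a,None,fx=1.5,fy=1.5,interpolation=cv2.INTER_CUBIC))
```

```text
[ 0.58809689 -0.01749762  0.01515637] 0.02539872709683478 88.35752248764038 [1.04585932 0.34913486 9.05006112] [ 0.04367167 -0.24392747  0.01453569]
```

View pics/p2.png

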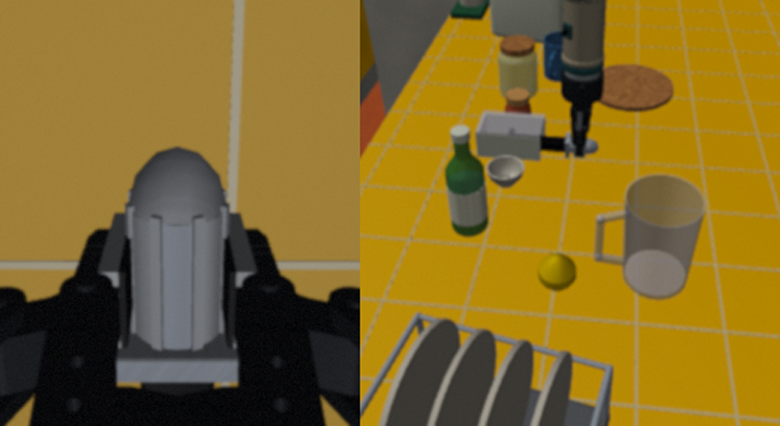

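The wrist part shows the head held squarely between the pads with the collar behind them, and the side part shows the handle coming out of the holder. I'll go on pulling.

Request:
drive_tool(rows=[[[0,0,0],[-1.3,0,0],1.5],[[0,0,0],[-1.5,0,0],1.5],[[0,0,0],[-1.5,0,0],1.5],[[0,0,0],[-1.5,0,0],1.5],[[0,0,0],[-1.5,0,0],1.5],[[0,0,0],[-1.5,0,0],1.5],[[0,0,0],[-1.5,0,0],1.5],[[0,0,0],[-0.5,0,0.0],1.5]], force=110)

```text
clock: 5.22
position: [0.4815, -0.0176, 0.0152]
ee_rot: [0.002, -0.0, 1.0, -0.0]
contact_force: [4.4, 0.7, 5.7]
width: 0.0246
gripper_force: 108.0
```

Request:
drive_tool(rows=[[[0,0,0],[0,0,0.4],1.5],[[0,0,0],[0,0,0.8],1.5],[[0,0,0],[0,0,1],1.5],[[0,0,0],[0,0,1],1.5],[[0,0,0],[0,0,1],1.5],[[0,0,0],[0,0,0.8],1.5],[[0,0,0],[0,0,0],1.5]])

```text
clock: 6.1
position: [0.4816, -0.0175, 0.0651]
ee_rot: [0.001, -0.001, 1.0, -0.0]
contact_force: [0.3, 0.5, -2.1]
width: 0.0252
gripper_force: 108.2
```

Run:
```python
from h import *
s=manip.get_state();print(s['position'],s['width'],s['gripper_force'],s['contact_force'],s['moment'])
im,c=snap('wrist');sd,cc=snap('side')
cv2.imwrite('pics/side3.png',cv2.cvtColor(sd,cv2.COLOR_RGB2BGR))
a=cv2.cvtColor(np.hstack([im[100:384,140:380],sd[100:384,200:480]]),cv2.COLOR_RGB2BGR)
cv2.imwrite('pics/p3.png',cv2.resize(a,None,fx=1.5,fy=1.5,interpolation=cv2.INTER_CUBIC))
```

```text
[ 0.48156894 -0.01750763  0.06511201] 0.025175923885486545 108.15882325172424 [ 0.31290965  0.52614002 -2.10719671] [0.02934678 0.08526543 0.04143059]
```

View pics/p3.png

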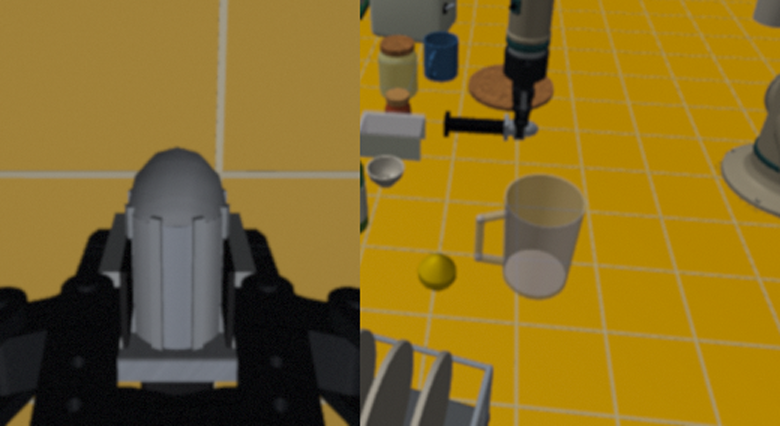

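The reamer is held level in the air, its handle clear of the holder mouth. I'm carrying it to the trivet.

Request:
drive_tool(rows=[[[0,0,-0.17],[0,-0.8,0.4],1.5],[[0,0,-0.17],[0,-1.5,0.4],1.5],[[0,0,-0.17],[0,-2.0,0.2],1.5],[[0,0,-0.17],[0.2,-2.5,0],1.5],[[0,0,-0.17],[0.4,-2.8,0],1.5],[[0,0,-0.17],[0.4,-2.8,0],1.5],[[0,0,-0.17],[0.4,-2.6,0],1.5],[[0,0,-0.17],[0.3,-2.5,0],1.5]])

```text
clock: 7.2
position: [0.4978, -0.1932, 0.0737]
ee_rot: [-0.001, 0.631, 0.776, 0.0]
contact_force: [-0.2, -0.6, -2.6]
width: 0.0249
gripper_force: 108.1
```

Request:
drive_tool(rows=[[[0,0,-0.15],[0,-1.5,-0.5],1.5],[[0,0,-0.06],[0,-1.15,-0.5],1.5],[[0,0,0],[0,0,-1],1.5],[[0,0,0],[0,0,0],1.5]])

```text
clock: 7.7
position: [0.4969, -0.2179, 0.053]
ee_rot: [-0.002, 0.706, 0.708, -0.0]
contact_force: [-0.9, 0.3, -1.8]
width: 0.0251
gripper_force: 108.2
```

Run:
```python
from h import *
s=manip.get_state();print(s['position'],s['width'],s['gripper_force'],s['contact_force'],s['moment'])
im,c=snap('wrist');sd,cc=snap('scene')
a=cv2.cvtColor(np.hstack([im[100:384,140:380],sd[100:384,0:280]]),cv2.COLOR_RGB2BGR)
cv2.imwrite('pics/p4.png',cv2.resize(a,None,fx=1.5,fy=1.5,interpolation=cv2.INTER_CUBIC))
for n,p in[('tip',[.4985,s['position'][1]+.035,s['position'][2]+.003]),('butt',[.4985,s['position'][1]-.138,s['position'][2]+.003])]:print(n,(proj(cc,p)-[0,100])*1.5+[360,0])
```

```text
[ 0.49689786 -0.21787396  0.05296103] 0.02507897742082896 108.23286652565002 [-0.85353136  0.30533494 -1.79586608] [ 0.0712757  -0.04441806  0.03189118]
tip [585.71345328 148.96246125]
butt [474.37844963 215.53261242]
```

View pics/p4.png

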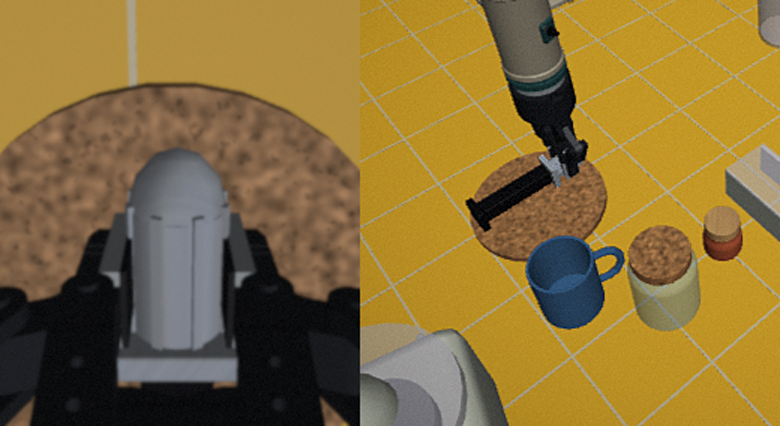

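The reamer is over the trivet, head towards +y, collar level, and the whole length is above the cork. I'm lowering it.

Request:
drive_tool(rows=[[[0,0,0],[0,0,-0.8],1.5],[[0,0,0],[0,0,-0.8],1.5],[[0,0,0],[0,0,-0.5],1.5],[[0,0,0],[0,0,-0.3],1.5],[[0,0,0],[0,0,-0.2],1.5],[[0,0,0],[0,0,-0.1],1.5],[[0,0,0],[0,0,0],1.5]])

```text
clock: 8.68
position: [0.4981, -0.219, 0.0274]
ee_rot: [0.0, 0.706, 0.708, 0.0]
contact_force: [0.3, 0.1, -1.3]
width: 0.0246
gripper_force: 108.2
```

Request:
drive_tool(rows=[[[0,0,0],[0,0,-0.1],1.5],[[0,0,0],[0,0,-0.1],1.5],[[0,0,0],[0,0,-0.05],1.5],[[0,0,0],[0,0,0],1.5]])

```text
clock: 9.18
position: [0.4982, -0.2189, 0.0254]
ee_rot: [0.0, 0.706, 0.708, 0.0]
contact_force: [-1.0, 0.9, 4.9]
width: 0.0248
gripper_force: 108.6
```

Request:
drive_tool(rows=[[[0,0,0],[0,0,0],2.7],[[0,0,0],[0,0,0],3.2],[[0,0,0],[0,0,0],4.5],[[0,0,0],[0,0,0],6.0],[[0,0,0],[0,0,0],6.5],[[0,0,0],[0,0,1],6.5],[[0,0,0],[0,0,2.5],6.5],[[0,0,0],[0,0,2.5],6.5]], force=40)

```text
clock: 10.18
position: [0.4981, -0.2189, 0.086]
ee_rot: [0.0, 0.706, 0.708, 0.0]
contact_force: [0.9, -0.1, 1.0]
width: 0.0648
gripper_force: 0.0
```

Request:
drive_tool(rows=[[[0,0,0],[0,0,2.5],6.5],[[0,0,0],[0,-1,2.0],6.5],[[0,0,0],[0,-2,0],6.5],[[0,0,0],[0,-2,0],6.5],[[0,0,0],[0,-2,0],6.5],[[0,0,0],[0,-1,0],6.5],[[0,0,0],[0,0,0],6.5]])

```text
clock: 11.05
position: [0.4977, -0.2997, 0.1291]
ee_rot: [-0.001, 0.707, 0.707, 0.0]
contact_force: [0.2, -0.0, 0.5]
width: 0.065
gripper_force: 0.0
```

Run:
```python
from h import *
s=manip.get_state();print(s['position'],s['width'],s['clock'])
im,c=snap('wrist','w5.png')
```

```text
[ 0.49773688 -0.29971667  0.12910038] 0.06495100064256797 11.05
```

View pics/w5.png

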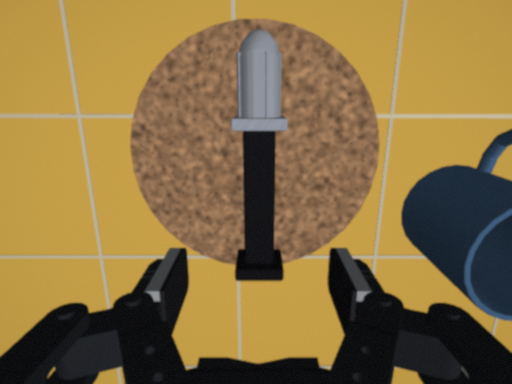

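The reamer lies on the trivet: nose (260,30), collar top (259,124), end block (259,265). The trivet's outline runs from (131,140) to (379,140) with its top edge at row 20.

Run:
```python
from h import *
im=cv2.cvtColor(cv2.imread('pics/w5.png'),cv2.COLOR_BGR2RGB);c=eyes.get_calibration('wrist')
print('tip',ray(c,(260,30),.028),'bar top by collar',ray(c,(259.5,132),.039),'bar top by block',ray(c,(259,250),.039),'block top butt edge',ray(c,(259.5,279),.010),'collar top',ray(c,(232,119),.046),ray(c,(287,119),.046))
P=[ray(c,p,.01) for p in[(131,140),(379,140),(258,19)]];print('trivet',P,'ctr',(P[0][0]+P[1][0])/2, P[2][1]-.095)
```

```text
tip [ 0.4976377  -0.18373931  0.028     ] bar top by collar [ 0.49746255 -0.24681032  0.039     ] bar top by block [ 0.49733974 -0.33306739  0.039     ] block top butt edge [ 0.4979277  -0.37508428  0.01      ] collar top [ 0.47995943 -0.23792373  0.046     ] [ 0.51486306 -0.23787321  0.046     ]
trivet [array([ 0.4005164 , -0.25609362,  0.01      ]), array([ 0.58775024, -0.25580432,  0.01      ]), array([ 0.49632892, -0.17394631,  0.01      ])] ctr 0.4941333210271523 -0.26894631148523795
```

Request:
drive_tool(rows=[[[0,0,0],[0,-1.0,-1.5],6.5],[[0,0,0],[0,-0.9,-2.5],6.5],[[0,0,0],[0,0,-2.5],6.5],[[0,0,0],[0,0,-2.0],6.5],[[0,0,0],[0,0,-1.3],6.5],[[0,0,0],[0,0,-0.5],6.5],[[0,0,0],[0,0,0],6.5]], force=80)

```text
clock: 11.98
position: [0.4981, -0.3179, 0.0267]
ee_rot: [-0.0, 0.706, 0.708, 0.0]
contact_force: [-0.1, -0.6, 0.1]
width: 0.0653
gripper_force: 0.0
```

Request:
drive_tool(rows=[[[0,0,0],[0,0,0],4.0],[[0,0,0],[0,0,0],2.6],[[0,0,0],[0,0,0],1.5],[[0,0,0],[0,0,0],1.5],[[0,0,0],[0,0,0],1.5],[[0,0,0],[0,0,0],1.5]])

```text
clock: 12.72
position: [0.4985, -0.3182, 0.0278]
ee_rot: [0.001, 0.706, 0.708, 0.0]
contact_force: [0.2, 0.4, 5.8]
width: 0.0204
gripper_force: 79.4
```

Request:
drive_tool(rows=[[[0,0,0],[0,0,0.5],1.5],[[0,0,0],[0,0,1],1.5],[[0,0,0],[0,0,1.5],1.5],[[0,0,0],[-0.5,0.8,1],1.5],[[0,0,0],[-1,1.5,0],1.5],[[0,0,0],[-1.3,2.5,0],1.5],[[0,0,0],[-1.3,2.5,0],1.5],[[0,0,0],[-1.3,2.5,0],1.5]], force=100)

```text
clock: 13.72
position: [0.442, -0.2176, 0.0665]
ee_rot: [-0.001, 0.706, 0.708, -0.0]
contact_force: [-0.2, 0.5, -3.0]
width: 0.02
gripper_force: 97.9
```

Request:
drive_tool(rows=[[[0,0,-0.1],[-1,2.2,0],1.5],[[0,0,-0.16],[-0.3,2.2,0],1.5],[[0,0,-0.17],[0,2.2,0],1.5],[[0,0,-0.17],[0,2.2,0],1.5],[[0,0,-0.17],[0,2.2,0],1.5],[[0,0,-0.17],[0,2.2,0],1.5],[[0,0,-0.17],[0,2.2,0],1.5],[[0,0,-0.17],[0,2.2,0],1.5]])

```text
clock: 14.72
position: [0.4289, -0.0422, 0.0665]
ee_rot: [-0.0, 0.99, 0.143, -0.001]
contact_force: [0.8, 0.5, -2.0]
width: 0.0203
gripper_force: 97.9
```

Request:
drive_tool(rows=[[[0,0,-0.15],[0,1.3,0],1.5],[[0,0,-0.14],[0,0.9,0],1.5],[[0,0,0],[0,0,0],1.5]])

```text
clock: 15.1
position: [0.4291, -0.0207, 0.0666]
ee_rot: [-0.0, 1.0, 0.003, -0.001]
contact_force: [-0.3, -0.8, -2.4]
width: 0.0201
gripper_force: 98.0
```

Run:
```python
from h import *
s=manip.get_state();print({k:np.round(v,4) for k,v in s.items()})
im,c=snap('wrist','w6.png')
```

```text
{'clock': np.float64(15.1), 'qpos': array([-0.2106,  0.2457,  2.0613,  0.    ,  0.8367,  1.3542]), 'qd': array([-0.0189,  0.0029, -0.0128, -0.009 , -0.0043, -0.0438]), 'effort': array([  0.3503, -32.8622, -17.334 ,   0.0737,  -0.0668,   0.3284]), 'position': array([ 0.4291, -0.0207,  0.0666]), 'ee_rot': array([-2.e-04,  1.e+00,  3.e-03, -1.e-03]), 'contact_force': array([-0.2671, -0.8196, -2.3992]), 'moment': array([ 0.0022,  0.0462, -0.033 ]), 'gripper_force': np.float64(98.0019), 'width': np.float64(0.0201)}
```

View pics/w6.png

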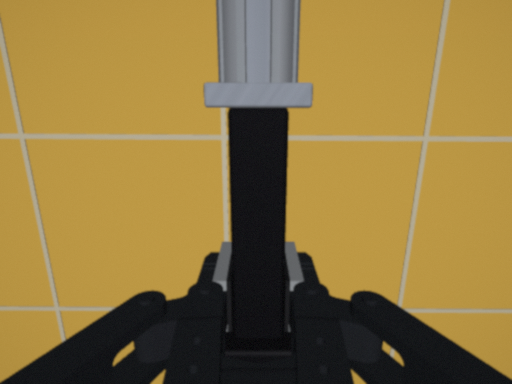

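The wrist view shows the reamer held straight, with the collar at (258,95) and the bar centred at column 258. I'm lowering it onto the counter in front of the mouth.

Request:
drive_tool(rows=[[[0,0,-0.005],[1,-0.1,-1],1.5],[[0,0,0],[1.5,0,-1.5],1.5],[[0,0,0],[1.5,0,-1.2],1.5],[[0,0,0],[0,0,-0.6],1.5],[[0,0,0],[0,0,-0.2],1.5],[[0,0,0],[0,0,0],1.5]])

```text
clock: 15.9
position: [0.4703, -0.0228, 0.0217]
ee_rot: [-0.0, 1.0, -0.001, -0.0]
contact_force: [0.4, 0.0, -1.6]
width: 0.02
gripper_force: 98.0
```

Request:
drive_tool(rows=[[[0,0,0],[0,0,-0.1],1.5],[[0,0,0],[0,0,-0.1],1.5],[[0,0,0],[0,0,-0.05],1.5],[[0,0,0],[0,0,0],1.5]])

```text
clock: 16.4
position: [0.471, -0.0229, 0.0194]
ee_rot: [0.0, 1.0, -0.001, 0.0]
contact_force: [-0.5, -0.1, -2.0]
width: 0.0203
gripper_force: 98.0
```

Run:
```python
from h import *
s=manip.get_state();print({k:np.round(v,4) for k,v in s.items()if k in('position','ee_rot','contact_force','moment')})
im,c=snap('scene');sd,cc=snap('side')
a=cv2.resize(im[130:280,170:330],None,fx=2.5,fy=2.5,interpolation=cv2.INTER_CUBIC);b=cv2.resize(sd[150:300,140:300],None,fx=2.5,fy=2.5,interpolation=cv2.INTER_CUBIC)
cv2.imwrite('pics/p7.png',cv2.cvtColor(np.hstack([a,b]),cv2.COLOR_RGB2BGR))
```

```text
{'position': array([ 0.471 , -0.0229,  0.0194]), 'ee_rot': array([ 1.0e-04,  1.0e+00, -1.1e-03,  1.0e-04]), 'contact_force': array([-0.5299, -0.1483, -1.9832]), 'moment': array([ 0.0474,  0.0635, -0.0205])}
```

View pics/p7.png

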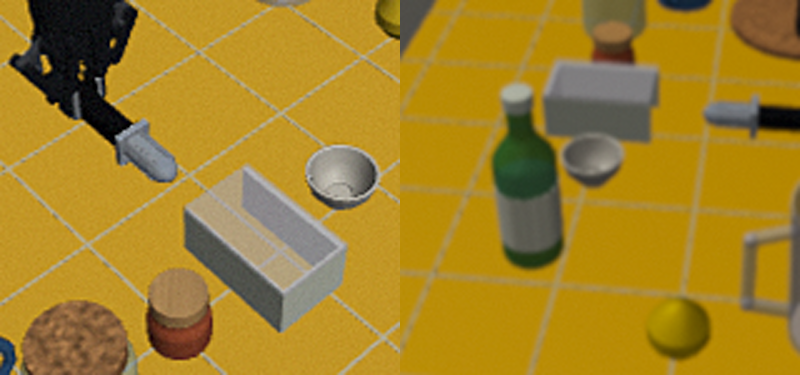

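The scene and side views show the reamer lined up with the open mouth, its tip about 5 cm short of it. I'm lowering to contact and then sliding in.

Request:
drive_tool(rows=[[[0,0,0],[0,0.1,-0.1],1.5],[[0,0,0],[0,0,-0.05],1.5],[[0,0,0],[0.5,0,0],1.5],[[0,0,0],[1,0,0],1.5],[[0,0,0],[1,0,0],1.5],[[0,0,0],[1,0,0],1.5],[[0,0,0],[1,0,0],1.5],[[0,0,0],[0,0,0],1.5]])

```text
clock: 17.5
position: [0.5177, -0.0221, 0.0178]
ee_rot: [0.0, 1.0, -0.001, 0.001]
contact_force: [1.2, -0.3, -0.8]
width: 0.02
gripper_force: 98.2
```

Request:
drive_tool(rows=[[[0,0,0],[0.5,0,-0.05],1.5],[[0,0,0],[1,0,0],1.5],[[0,0,0],[1,0,0],1.5],[[0,0,0],[1,0,0],1.5],[[0,0,0],[1,0,0],1.5],[[0,0,0],[1,0,0],1.5],[[0,0,0],[1,0,0],1.5],[[0,0,0],[0,0,0],1.5]])

```text
clock: 18.5
position: [0.5823, -0.022, 0.0178]
ee_rot: [0.0, 1.0, -0.001, 0.001]
contact_force: [-0.0, 0.5, 3.1]
width: 0.0197
gripper_force: 98.7
```

Request:
drive_tool(rows=[[[0,0,0],[0.5,0,0],1.5],[[0,0,0],[1,0,0],1.5],[[0,0,0],[1,0,0],1.5],[[0,0,0],[0.6,0,0],1.5],[[0,0,0],[0,0,0],1.5]])

```text
clock: 19.12
position: [0.6115, -0.0219, 0.0178]
ee_rot: [0.0, 1.0, -0.001, -0.001]
contact_force: [-3.3, -0.2, 6.3]
width: 0.0199
gripper_force: 99.0
```

Run:
```python
from h import *
s=manip.get_state();print({k:np.round(v,4) for k,v in s.items()if k in('position','ee_rot','contact_force','moment')})
im,c=snap('scene');w,cc=snap('wrist')
a=cv2.resize(im[150:280,180:330],None,fx=2.6,fy=2.6,interpolation=cv2.INTER_CUBIC);b=cv2.resize(w,None,fx=.79,fy=.79)[:]
b=cv2.copyMakeBorder(b,0,a.shape[0]-b.shape[0],0,0,cv2.BORDER_CONSTANT)
cv2.imwrite('pics/p8.png',cv2.cvtColor(np.hstack([a,b]),cv2.COLOR_RGB2BGR))
```

```text
{'position': array([ 0.6115, -0.0219,  0.0178]), 'ee_rot': array([ 0.e+00,  1.e+00, -1.e-03, -6.e-04]), 'contact_force': array([-3.3056, -0.1634,  6.3194]), 'moment': array([-0.0278,  0.4159, -0.0076])}
```

View pics/p8.png

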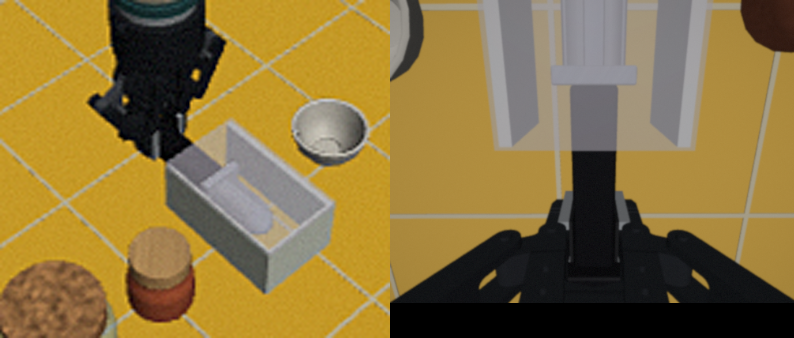

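Both views show the head and collar fully under the roof, about 25 mm past the mouth, with the handle outside. I'm releasing it.

Request:
drive_tool(rows=[[[0,0,0],[0,0,0],2.2],[[0,0,0],[0,0,0],2.8],[[0,0,0],[0,0,0],4.0],[[0,0,0],[0,0,0],5.5],[[0,0,0],[0,0,0],5.5],[[0,0,0],[0,0,1.0],5.5],[[0,0,0],[0,0,2.0],5.5],[[0,0,0],[0,0,2.5],5.5]], force=40)

```text
clock: 20.23
position: [0.6118, -0.0219, 0.0731]
ee_rot: [0.0, 1.0, -0.001, -0.0]
contact_force: [0.6, 0.0, -0.6]
width: 0.055
gripper_force: 0.0
```

Request:
drive_tool(rows=[[[0,0,0],[0,0,3],5.5],[[0,0,0],[-1,0,3],5.5],[[0,0,0],[-2,0,3],5.5],[[0,0,0],[-2,0,2],5.5],[[0,0,0],[-1,0,0],5.5],[[0,0,0],[0,0,0],5.5]])

```text
clock: 20.98
position: [0.5513, -0.0218, 0.1821]
ee_rot: [-0.0, 1.0, -0.001, -0.0]
contact_force: [-0.2, -0.5, -0.5]
width: 0.0551
gripper_force: 0.0
```

Run:
```python
from h import *
s=manip.get_state();print(s['clock'],s['position'],s['contact_force'])
im,c=snap('scene','s9.png')
```

```text
20.975 [ 0.55126016 -0.02180489  0.18209332] [-0.17752648 -0.49768917 -0.46797333]
```

View pics/s9.png

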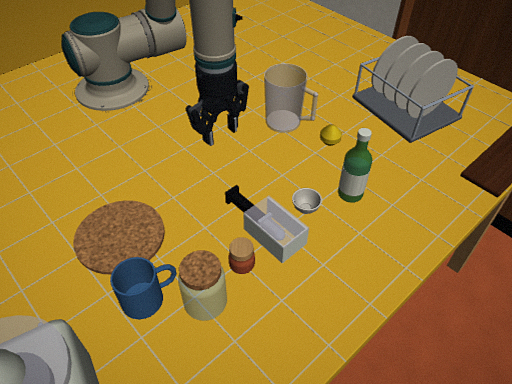

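The reamer sits head first in the holder, its handle sticking out at (235,198). Everything else stands where it did at the start.

```bash
python3 -c "
from rig import job
print(job.sign_off())"
```

```text
the job is handed in; nothing more can be done
None
```

The job is handed in: the reamer was laid on the trivet, regripped, and slid back into the holder head first, with head and collar fully under the clear roof and the handle sticking out, in about 21 s and with nothing else visibly moved.

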